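# Prove two faces of a reed block on the step gauge

## Task

Set the boxwood reed block, slot up, on the upper ledge of the step gauge and push one of its long plain sides squarely back against the sprung touch bar until the bar is fully in, then let the bar come out again. Next tumble the block over the edge of the step (do not turn it in the air or anywhere else), so that its slotted face looks to the bent bracket, then move it along the lower floor until that face is flush against the middle of the bracket, and let go. Leave the reed plate, comb and cover plate where they are.

Things in the scene. Friction and masses are not known exactly. Their poses are not given: they have to be found in the camera images.
- block_center (a point): Centre of the loose boxwood reed block, 40 (its x) x 50 (its y) x 40 mm (its z), about 90 g. A slot 12 mm wide, 6 mm deep, with a dark floor runs along the 50 mm length of its +z face; other faces are plain. It starts on the bench, slot up, to the robot's right of the gauge. Its long plain sides are its -x and +x faces; either may meet the touch bar. Axes: the block's.
- block_slot (a point): Middle of the block's slotted face, level with its two rims, 20 mm from the block's centre along the block's z. Axes: the block's.
- gauge: Fixed metal step gauge. Origin on the bench right below the step's edge; x runs level from the touch bar to the bent bracket, y across, z up. Base plate 6 mm thick, 90 mm wide, x = -140 to 105 mm. Upper ledge 44 mm wide (narrower than the block's 50), top 30 mm above the bench, x = -140 to 0. Lower floor is the base plate's top, 6 mm above the bench, x = 0 to 85.
- step_edge (a point): Middle of the upper ledge's edge, 30 mm above the bench; below it a sheer 24 mm step to the lower floor. Axes: the gauge's. A block pushed slowly along the ledge tips once its middle is past this edge, makes a quarter turn and lands on the lower floor close to the step.
- bracket_face (a point): Bent bracket: this point is on its near face (towards the step), at the middle of its width, 26 mm above the bench, 85 mm from the step along gauge x. The upright is 44 mm wide, 5 mm thick, its top 40 mm above the bench. Axes: the gauge's.
- touch_bar (a joint): Travel (m) of the sprung touch bar at the back of the ledge: 0 out, 0.010 fully in. A steel plate 36 mm wide, 37 to 63 mm above the bench; face at gauge x = -90 mm when out, -100 mm when in. Yields from about 1 N, fully in at about 4 N, springs out by itself. Housing behind it: 70 mm above the bench, back to x = -129 mm; guide rods reach x = -150 mm.
- reed_plate: Bystander: flat brass reed plate, 105 x 32 x 4 mm, lying on the bench. Origin under its centre, x along its length.
- comb: Bystander: gray acrylic comb, 104 x 28 x 8 mm, lying on the bench. Origin under its middle, x along its length.
- cover_plate: Bystander: nickel cover plate, 102 x 30 x 12 mm, lying on the bench. Origin under its centre, x along its length.
There are look-alikes about, which are no part of the job. What is meant by the part that bears block_center is not blue, green or purple, and is the smaller of those in its own colour.

How it is judged:
On the way, in this order (a step that is already met when the one before it is completed fails the run):
1. with the block slot up on the ledge, a long plain side has pressed the touch bar in by more than 7 of its 10 mm, squarely (within 8 degrees) (value of joint touch_bar above 0.007 m and x of block_center in the frame of gauge between -0.084 and -0.074 m and z of block_center in the frame of gauge between 0.045 and 0.056 m and y of block_center in the frame of gauge between -0.018 and 0.018 m and angle between block_slot's own z axis and vertical below 0.15 rad and angle between the x axis of block_slot and the x axis of gauge, either way round below 0.14 rad), for 0.1 s.
2. the block has tumbled over the step: slotted face turned to the bracket, lying on the lower floor (angle between block_slot's own z axis and vertical above 1.45 rad and angle between the z axis of block_slot and the x axis of gauge, either way round below 0.35 rad and x of block_center in the frame of gauge above 0 m and z of block_center in the frame of gauge between 0.022 and 0.03 m), for 0.1 s.
At the end, for the whole second after the job is handed in: The block lies at rest on the lower floor, its slotted face flush against the bent bracket (within 3 mm and 4 degrees), centred across the bracket within 12 mm; the touch bar is out again (within 2 mm) (x of block_slot in the frame of gauge between 0.082 and 0.088 m and y of block_center in the frame of gauge between -0.012 and 0.012 m and z of block_center in the frame of gauge between 0.023 and 0.029 m and angle between the z axis of block_slot and the x axis of gauge, either way round below 0.07 rad and angle between the y axis of block_slot and the y axis of gauge, either way round below 0.07 rad and linear speed of reed_block below 0.01 m/s and value of joint touch_bar below 0.002 m).
It fails at once if the block is turned over anywhere but on the step (tilted 30 to 70 degrees while high in the air, off the gauge or away from the step's edge) (angle between block_slot's own z axis and vertical between 0.52 and 1.22 rad and (z of block_center in the frame of gauge above 0.07 m or x of block_center in the frame of gauge below -0.025 m or x of block_center in the frame of gauge above 0.045 m or y of block_center in the frame of gauge above 0.03 m or y of block_center in the frame of gauge below -0.03 m)).
It fails at once if the reed plate, comb or cover plate is moved by more than 15 mm (distance of any of reed_plate, comb, cover_plate from where it was at the start of the episode above 0.015 m).
It also fails if it takes over 59 s, if anything falls off the work surface, if the arm or the gripper's body presses on something with over 40 N, if the wrist force passes 120 N, or if a joint passes its speed limit or range.

## Robot

A 6-joint arm with a two-finger parallel gripper is mounted at the origin on the work surface. World frame = base frame: x ahead of the robot, y to its left, z up, the work surface at z = 0. Lengths are in m, angles in rad, forces in N, time in s.
With the tool pointing down it reaches from about 0.35 to 0.775 m from the base axis. Payload 5.5 kg.
Tool frame: the origin (TCP) lies midway between the tips of the shut fingers; the grasp point (between the pads) lies env.tcp_to_grasp behind it (env.tcp_to_grasp is the distance from the TCP to the grasp point, in m); x points along the fingers, y is the direction in which the jaws open and shut, and the axes are right-handed (so a half turn about x gives the same grasp; the last joint's range is limited). The gripper opens to 85 mm and grips with 20 to 120 N. Pads are 22 mm wide; open, the fingers measure 114 mm over their backs; the gripper's body (76 mm by 85 mm) begins 54 mm behind the grasp point. The pads swing forward as they close: fully open they stand 13 mm farther back than shut.
Start: joints at [-1.27, 0.313, 0.046, 1.304, 0, 1.431], TCP at [0.245, -0.52, 0.204] pointing down, gripper open.
Joint ranges: [-2.76, 2.76], [-0.86, 1.69], [-1.03, 1.26], [-2.2, 2.34], [-1.47, 1.5], [-3.14, 3.14]. Speed limits (rad/s): [2.57, 2.57, 3.14, 3.14, 3.14, 3.14].

## Interface

Orientations are given as a unit quaternion [w, x, y, z].
In Python, from plant import env gives the robot as it stands.
- The arm moves only by the tool step_arm, never from a script. Its argument "series" is text: rows parted by semicolons, each of 5 numbers parted by spaces: the shift along the world's x, y, z in mm, then the turn about the world's z in degrees, then the opening, from -1 (shut) to 1 (fully open), so that 0 is half open. A call has 1 to 20 rows; each row is the pose to reach, as a shift and turn from the pose measured when the call began; what a row does not reach only later rows make up. A row lasts 1/12 s, in which the tool goes at most 41.7 mm and 7.16 degrees, less where a joint would pass 70% of its speed; a pose out of reach is approached as far as the arm can. A call with a gripper value outside its range is refused whole. The fingers move at their own pace and stop on an object; "force" is the grip in N (left out, the last holds). Time passes only in rows, so rows that repeat a pose let the fingers close. It gives the time, the measured TCP pose, the force and the opening at its end, in the units of the state.
- env.observe(): the state, without advancing time (a new reading comes with each control period).
- env.capture(name): name is "side" or "top"; returns the picture (400x640x3 uint8, red, green, blue); there is no depth.
- env.camera_info(name): a dict with "fov_y" (degrees; the focal length in pixels is half the picture's height over the tangent of half this angle, whatever the lens; pixels are square), "cx", "cy" (the principal point, pixels), "R" (3x3) and "t" (3): a world point X has camera coordinates R X + t. Camera axes: x right, y down, z forward; pixel columns grow to the right and rows downward; lengths in m; the calibration is good to about 2 mm. A picture is of the moment at which its call begins. camera_info takes no time and is no camera call.
- env.hand_in(): hands the job in, once; it reports no verdict.
Trained networks look in the newest picture that a camera, given by its name, has taken for a name from the list of things; names that differ only in an ending like _2 or _b are one class to them, and where a whole thing is asked for, a point or a joint stands for the part that bears it (a point fixed in the world has none). Each returns a list of dicts, best first, with "conf" (0 to 1); they miss things now and then, are a little off and sometimes report something else, mostly with a low value. They report only what shows in the picture. A call takes as long as a camera call. They do not tell look-alikes from the thing itself.
- env.look_for(query, camera): "rect" ([left, top, right, bottom] in pixels, round what is visible of it).
- env.outline_of(query, camera): "region" (400x640 bool, what is visible of it) and "rect" ([left, top, right, bottom] in pixels, round what is visible of it).
- env.mark_of(query, camera): "position" ([column, row] in pixels: a listed point, or the origin of a listed thing).
The state is a dict: "time_s": time; "joints": joint angles; "dq": joint speeds; "joint_torque": joint torques, N m; "position": TCP position; "orientation": TCP orientation; "force": force on the tool from outside, world axes, zero at the start; "moment": the same for the moment, N m; "width": finger opening in m.
Only numpy, scipy, OpenCV 4.12 (cv2) and the standard library are available. Lean on these libraries where they do the work, as an engineer would, in place of code of your own. Each camera call takes 0.05 s, during which the arm holds its last target.

## Working session

There is one attempt and no reset: what is moved stays moved. The work goes in short steps, Python scripts to look and compute and a tool call to move; the robot and the scene stay as the last step left them, time stands still between calls to the robot, and variables do not carry over. Pictures are saved under pics/ and viewed, and the job is handed in when it is done.

Besides the shell and the picture viewer there is one more tool, called as name(argument=value, ...) on one line, values as JSON. step_arm: Moves the arm, as the interface text tells. Its arguments: {"type":"object","properties":{"series":{"type":"string"},"force":{"type":"number"}},"required":["series"]}

```bash
ls; mkdir -p pics; python3 - <<'E'
from plant import env
import cv2
for n in ("side","top"):
    im=env.capture(n); cv2.imwrite(f"pics/{n}0.png",im[:,:,::-1])
    print(n,env.camera_info(n))
print(env.tcp_to_grasp); print(env.observe())
E
```

```text
pics
side {'fov_y': 56.49827433859659, 'cx': 317.6195002553752, 'cy': 196.91107897250006, 'R': array([[ 9.88759740e-01, -1.49511796e-01,  6.31239928e-04],
       [-9.03194640e-02, -6.00659618e-01, -7.94386819e-01],
       [ 1.19149360e-01,  7.85400691e-01, -6.07411873e-01]]), 't': array([-0.48513178,  0.09925795,  0.75139844])}
top {'fov_y': 55.81145544492395, 'cx': 312.6126819575208, 'cy': 197.22041954141224, 'R': array([[-0.02982659, -0.99911039,  0.02981268],
       [-0.99747184,  0.02782654, -0.06538818],
       [ 0.06450043, -0.03168761, -0.99741445]]), 't': array([-0.00683563,  0.52450819,  1.09538421])}
0.0187
{'time_s': 0.1, 'joints': array([-1.26959180e+00,  3.13925568e-01,  4.50583595e-02,  1.30359691e+00,
       -1.03937872e-05,  1.43117661e+00]), 'dq': array([-0.00035335, -0.00131765,  0.00185641, -0.00200289, -0.00074338,
        0.0017704 ]), 'joint_torque': array([ 2.27804652e-03, -4.81726956e+01,  2.99244207e+01,  1.27602121e-02,
       -1.22906367e-04, -3.02808061e-06]), 'position': array([ 0.24516743, -0.51954353,  0.20358393]), 'orientation': array([-0.15400854, -0.68994856, -0.15518341,  0.69005106]), 'force': array([-0.6796292 ,  0.10971826,  0.12611158]), 'moment': array([ 0.01074054, -0.00284802,  0.04574205]), 'width': 0.08506772121088957}
```

View pics/side0.png

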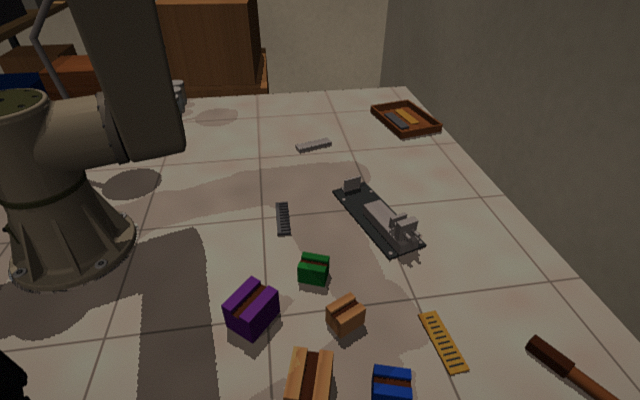

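View pics/top0.png

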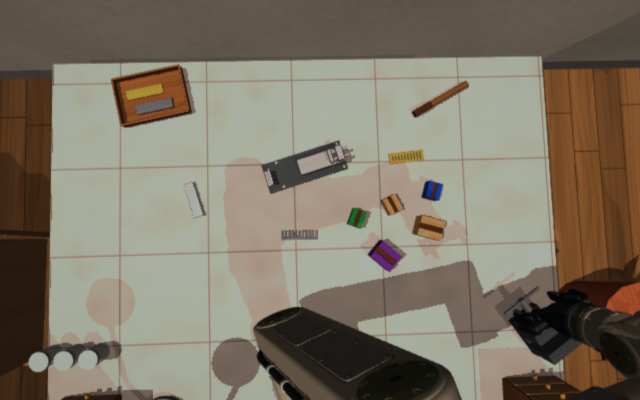

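Candidates for the block (top picture): purple (385,255), green (358,218), blue (432,190), large tan (430,227) and small tan (393,204). Small tan fits because it isn't an excluded colour and is the smaller of the two tan ones. I'll confirm this in an enlarged crop.

```bash
cat > h.py <<'E'
import numpy as np, cv2
from plant import env
def cam(n):
    c=env.camera_info(n); f=200/np.tan(np.radians(c['fov_y'])/2); return f,c['cx'],c['cy'],np.array(c['R']),np.array(c['t'])
def proj(n,X):
    f,cx,cy,R,t=cam(n); p=np.atleast_2d(X)@R.T+t; return np.c_[f*p[:,0]/p[:,2]+cx,f*p[:,1]/p[:,2]+cy]
def back(n,uv,z):
    f,cx,cy,R,t=cam(n); d=R.T@np.array([(uv[0]-cx)/f,(uv[1]-cy)/f,1]); o=-R.T@t; return o+d*(z-o[2])/d[2]
def crop(n,im,c,w,h,s,name,pts=[]):
    x0,y0=int(c[0]-w/2),int(c[1]-h/2)
    M=np.float32([[s,0,-x0*s],[0,s,-y0*s]]); o=cv2.warpAffine(im[:,:,::-1].copy(),M,(int(w*s),int(h*s)),flags=cv2.INTER_CUBIC)
    for poly in pts:
        q=proj(n,poly); q=((q+0.0-[x0,y0])*s).astype(np.int32); cv2.polylines(o,[q],False,(0,0,255),1)
    cv2.imwrite(name,o)
E
python3 - <<'E'
from h import *
im={n:env.capture(n) for n in ("side","top")}
np.savez("im0.npz",**im)
crop("side",im["side"],(365,290),200,150,4,"pics/s1.png")
crop("top",im["top"],(350,195),200,110,4,"pics/t1.png")
for q in ["block_center","block_slot","step_edge","bracket_face","gauge","touch_bar","comb","reed_plate","cover_plate"]:
  for n in ("side","top"):
    print(q,n,[(round(d["conf"],2),np.round(d["position"],1).tolist()) for d in env.mark_of(q,n)[:6]])
E
```

```text
block_center side [(0.94, [252.8, 308.9]), (0.88, [343.9, 311.5]), (0.79, [306.9, 382.8]), (0.77, [314.1, 265.5]), (0.73, [389.3, 388.9])]
block_center top [(0.92, [385.0, 255.8]), (0.8, [432.8, 187.9]), (0.7, [427.7, 228.0]), (0.6, [391.1, 205.8]), (0.53, [356.3, 217.7])]
block_slot side [(0.95, [343.5, 305.5]), (0.84, [250.2, 299.6]), (0.74, [310.0, 375.2]), (0.67, [390.8, 377.7]), (0.63, [312.1, 264.6])]
block_slot top [(0.85, [430.0, 227.6]), (0.79, [393.8, 202.9]), (0.78, [359.0, 221.1]), (0.65, [384.7, 256.4]), (0.52, [433.1, 190.6]), (0.33, [194.4, 202.3])]
step_edge side []
step_edge top []
bracket_face side []
bracket_face top [(0.61, [273.3, 172.8])]
gauge side [(0.87, [368.7, 209.8])]
gauge top [(0.93, [294.0, 168.6]), (0.17, [405.4, 161.3])]Traceback (most recent call last):
  File "<stdin>", line 8, in <module>
ValueError: it knows: block_center, block_slot, bracket_face, comb, cover_plate, gauge, reed_plate, step_edge
```

View pics/s1.png

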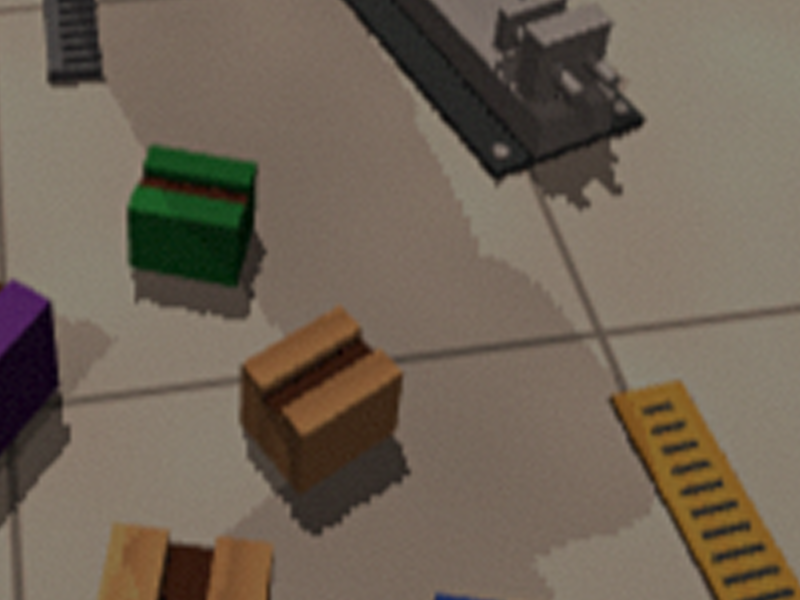

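View pics/t1.png

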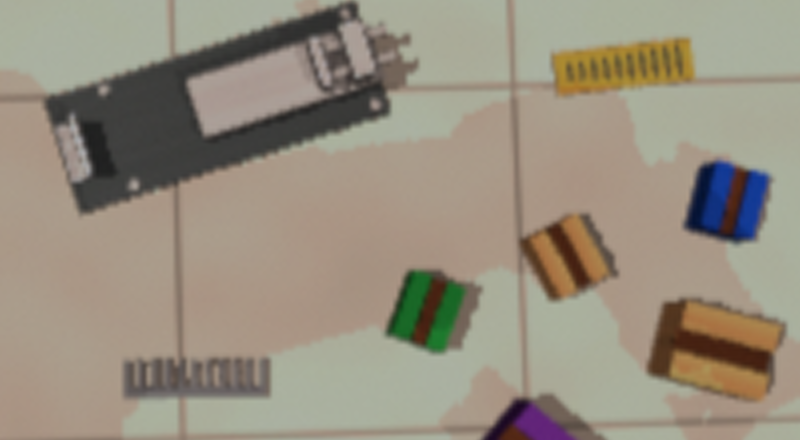

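The small tan block at top (393,204), side (346,312) has its slot up and is clearly smaller than the other tan one, so it's the target. Next I'll crop the gauge from the side.

```bash
python3 - <<'E'
from h import *
im=np.load("im0.npz")
crop("side",im["side"],(378,217),110,90,7,"pics/s2.png")
crop("top",im["top"],(310,168),100,66,8,"pics/t2.png")
E
```

```text
(no output)
```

View pics/s2.png

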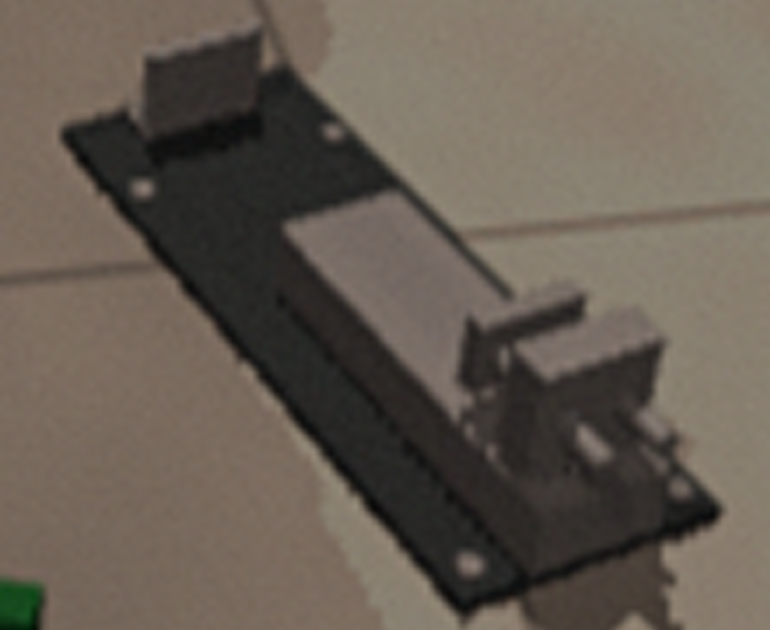

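View pics/t2.png

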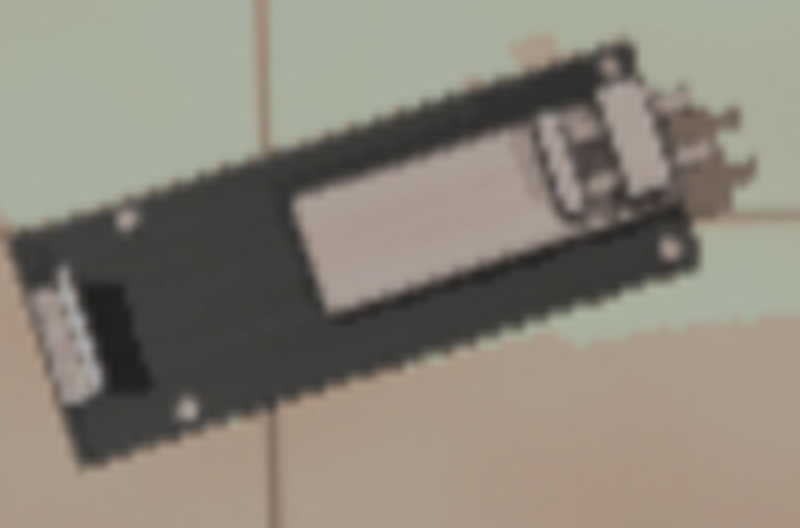

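```bash
cat > fit.py <<'E'
from h import *
from scipy.optimize import least_squares
T=lambda L,o,s:[(np.array(p)/1000,np.array(o)+np.array(q)/s) for p,q in L]
G={"top":T([((105,45,6),(84,466)),((105,-45,6),(12,236)),((-140,45,6),(697,262)),((-140,-45,6),(625,42)),((0,-22,30),(293,196)),((0,22,30),(329,316))],(260,135),8),
"side":T([((105,45,6),(65,132)),((105,-45,6),(285,70)),((-140,45,6),(462,598)),((-140,-45,6),(718,510)),((0,-22,30),(400,193)),((0,22,30),(283,225)),((85,22,40),(145,58)),((85,-22,40),(260,25))],(323,172),7)}
B={"side":T([((-20,25,40),(244,367)),((-20,-25,40),(303,432)),((20,25,40),(340,311)),((20,-25,40),(400,375))],(265,215),4),"top":[]}
def R2(a): c,s=np.cos(a),np.sin(a); return np.array([[c,-s,0],[s,c,0],[0,0,1]])
def fit(D,x0,cams):
    def r(p):
        return np.concatenate([(proj(n,np.array([a for a,_ in D[n]])@R2(p[2]).T+[p[0],p[1],0])-np.array([b for _,b in D[n]])).ravel() for n in cams])
    s=least_squares(r,x0,loss="soft_l1"); return s.x,r(s.x)
if __name__=="__main__":
    for cams in (["top"],["side"],["top","side"]):
        p,r=fit(G,[0.6,0,1.5],cams); print(cams,np.round(p[:2]*1000,1),np.degrees(p[2]).round(2)); print(np.round(r,1))
E
python3 fit.py; python3 - <<'E'
from h import *
for q in [(244,367),(340,311),(400,375),(303,432)]:
    print(back("side",(265+q[0]/4,215+q[1]/4),.04).round(4))
for q in [(522,243),(575,213),(610,275),(560,300)]:
    print(back("top",(250+q[0]/4,140+q[1]/4),.04).round(4))
E
```

```text
['top'] [613.   15.9] 106.55
[-0.5  0.1 -0.8  0.2  0.9  0.2  0.4 -0.5 -0.1  0.4  0.1 -0.4]
['side'] [612.6  15.4] 106.55
[-1.  -0.7 -0.  -1.  -0.3  1.   0.9 -0.5 -0.2 -0.3 -0.7  0.3  0.7  0.2
  0.6  0.4]
['top', 'side'] [612.8  15.7] 106.55
[-0.4  0.1 -0.7  0.3  0.9  0.3  0.4 -0.4 -0.   0.5  0.2 -0.3 -0.9 -0.8
  0.  -1.1 -0.2  0.9  0.9 -0.6 -0.2 -0.4 -0.6  0.3  0.7  0.1  0.7  0.3]
[ 0.4667 -0.247   0.04  ]
[ 0.5101 -0.226   0.04  ]
[ 0.5267 -0.2599  0.04  ]
[ 0.4839 -0.2793  0.04  ]
[ 0.5069 -0.2178  0.04  ]
[ 0.5276 -0.2574  0.04  ]
[ 0.4818 -0.281   0.04  ]
[ 0.4648 -0.2437  0.04  ]
```

Both cameras agree on the gauge to within about 0.5 mm: origin (0.613, 0.016), x axis at 106.5°. Next I'll refine the block pose, check the neighbours and work out the tool yaw.

```bash
python3 - <<'E'
from h import *; from fit import *
from scipy.spatial.transform import Rotation as Ro
B["top"]=T([((20,25,40),(575,213)),((20,-25,40),(522,243)),((-20,25,40),(0,0)),((-20,-25,40),(0,0))],(250,140),4)
s=[((-20,25,40),(340,311)),((-20,-25,40),(244,367)),((20,-25,40),(303,432)),((20,25,40),(400,375))]
t=[((-20,25,40),(575,213)),((-20,-25,40),(522,243)),((20,-25,40),(560,300)),((20,25,40),(610,275))]
D={"side":T(s,(265,215),4),"top":T(t,(250,140),4)}
for c in (["side"],["top"],["side","top"]):
    p,r=fit(D,[.496,-.25,-1.1],c); print(c,p[:2].round(4),np.degrees(p[2])+90,r.round(1))
ob=env.observe(); R=Ro.from_quat(np.roll(ob["orientation"],-1)).as_matrix(); print(R.round(3),ob["time_s"],ob["position"])
print("jaw yaw",np.degrees(np.arctan2(R[1,1],R[0,1])))
for n,uv in dict(lt=(430,227),green=(358,218),blue=(432,190)).items(): print(n,back("top",uv,.04).round(3))
E
```

```text
['side'] [ 0.4969 -0.2531] 26.081020265932203 [-0.  -0.9 -0.7 -0.4 -0.1  1.6  0.9 -0. ]
['top'] [ 0.4961 -0.2497] -59.38353983622113 [ 1.2  0.5  0.1  2.2 -1.9 -0.4 -0.  -3.4]
['side', 'top'] [ 0.4968 -0.2524] 18.567210639139418 [  2.3  -0.6  -0.5  -3.   -2.8   0.4   0.7   1.9 -10.7   4.9   8.7  13.6
  12.   -5.4  -6.7 -15.3]
[[ 0.     0.427 -0.904]
 [-0.    -0.904 -0.427]
 [-1.     0.    -0.   ]] 0.7 [ 0.24536191 -0.52010146  0.20445643]
jaw yaw -64.74103531011099
lt [ 0.427 -0.359  0.04 ]
green [ 0.459 -0.15   0.04 ]
blue [ 0.534 -0.37   0.04 ]
```

step_arm(series="125 134 -40 45 1; 251 268.6 -84 91.2 1; 251 268.6 -84 91.2 1; 251 268.6 -84 91.2 1; 251 268.6 -84 91.2 1; 251 268.6 -84 91.2 1; 251 268.6 -84 91.2 1; 251 268.6 -84 91.2 1; 251 268.6 -84 91.2 1; 251 268.6 -84 91.2 1; 251 268.6 -84 91.2 1; 251 268.6 -84 91.2 1; 251 268.6 -84 91.2 1; 251 268.6 -84 91.2 1; 251 268.6 -84 91.2 1; 251 268.6 -84 91.2 1")

```text
time_s: 2.03
position: [0.4963, -0.2516, 0.1205]
orientation: [0.601, 0.373, 0.601, -0.373]
force: [-0.9, 0.4, -0.3]
width: 0.0851
```

```bash
cat >> h.py <<'E'
def st():
    from scipy.spatial.transform import Rotation as Ro
    ob=env.observe(); R=Ro.from_quat(np.roll(ob["orientation"],-1)).as_matrix()
    g=np.radians(106.55); d=ob["position"][:2]-[.6128,.0157]; ga=(d@[np.cos(g),np.sin(g)],d@[-np.sin(g),np.cos(g)])
    print("t",ob["time_s"],"pos",ob["position"].round(4),"jaw",np.degrees(np.arctan2(R[1,1],R[0,1])).round(2),"gauge xy mm",np.round(np.array(ga)*1000,1),"F",ob["force"].round(2),"w",ob["width"].round(4),"j6",ob["joints"][5].round(2))
E
python3 - <<'E'
from h import *
st(); im=env.capture("side"); crop("side",im,(365,290),160,120,5,"pics/s3.png")
E
```

```text
Traceback (most recent call last):
  File "h.py", line 19, in st
    print("t",ob["time_s"],"pos",ob["position"].round(4),"jaw",np.degrees(np.arctan2(R[1,1],R[0,1])).round(2),"gauge xy mm",np.round(np.array(ga)*1000,1),"F",ob["force"].round(2),"w",ob["width"].round(4),"j6",ob["joints"][5].round(2))
                                                                                                                                                                                       ^^^^^^^^^^^^^^^^^
AttributeError: 'float' object has no attribute 'round'
```

```bash
sed -i 's/ob\["width"\].round(4)/round(float(ob["width"]),4)/' h.py
python3 - <<'E'
from h import *
st(); im=env.capture("side"); crop("side",im,(365,290),160,120,5,"pics/s3.png")
E
```

```text
t 2.0333 pos [ 0.4963 -0.2516  0.1205] jaw 26.31 gauge xy mm [-223.   187.8] F [-0.89  0.45 -0.35] w 0.0851 j6 0.5
```

View pics/s3.png

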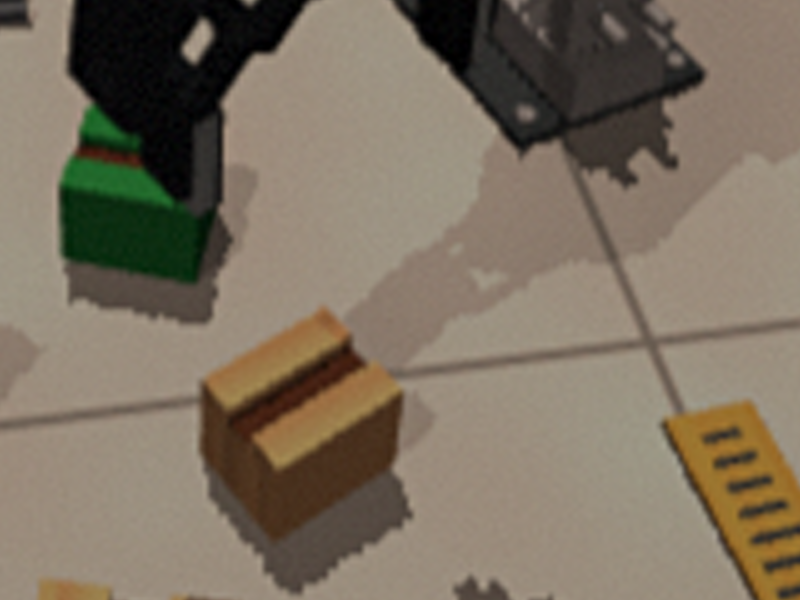

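The picture shows the jaws above, lined up with the block's ends (block at crop (302,420)), with both sides clear. I'll go down and grip.

step_arm(series="0 0 -40 0 1; 0 0 -80 0 1; 0 0 -100 0 1; 0 0 -110 0 1; 0 0 -110 0 1; 0 0 -110 0 1; 0 0 -110 0 -1; 0 0 -110 0 -1; 0 0 -110 0 -1; 0 0 -110 0 -1; 0 0 -110 0 -1; 0 0 -110 0 -1; 0 0 -110 0 -1; 0 0 -110 0 -1; 0 0 -110 0 -1; 0 0 -110 0 -1; 0 0 -110 0 -1; 0 0 -110 0 -1", force=40)

```text
time_s: 3.58
position: [0.4983, -0.2532, 0.013]
orientation: [0.603, 0.373, 0.599, -0.373]
force: [0.2, 0.0, 8.9]
width: 0.0
```

The width reads 0, so the grip missed or slipped. I'll look.

```bash

python3 - <<'E'
from h import *
st(); im=env.capture("side"); crop("side",im,(365,290),160,120,5,"pics/s4.png")
im=env.capture("top"); crop("top",im,(390,205),160,120,5,"pics/t4.png")
E
```

```text
t 3.5833 pos [ 0.4983 -0.2532  0.013 ] jaw 26.33 gauge xy mm [-225.1  186.3] F [0.21 0.04 8.93] w 0.0 j6 0.5
```

View pics/s4.png

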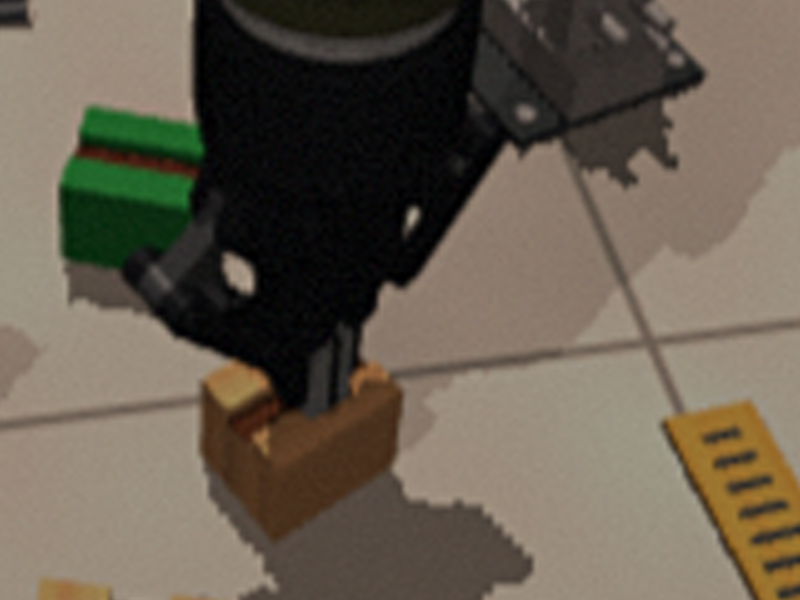

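View pics/t4.png

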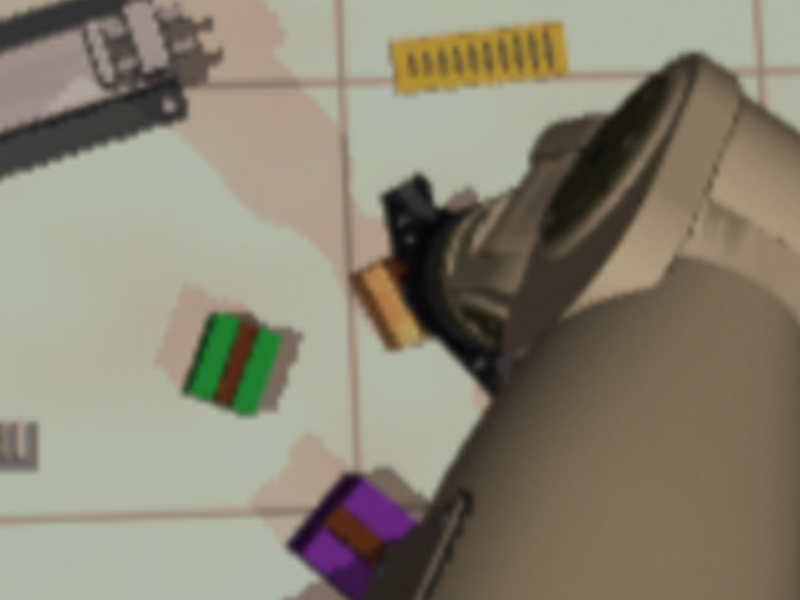

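```bash

python3 - <<'E'
from h import *
d=np.array([np.cos(np.radians(26.3)),np.sin(np.radians(26.3)),0])
for z in (.013,.03,.04,.045,.05): print(z,(proj("side",[.4983,-.2532,z])[0]-[285,230])*5, (proj("top",[.4983,-.2532,z])[0]-[310,145])*5)
for z in (.1205,.133,.15,.16):
  print(z,[((proj("side",np.array([.4963,-.2516,z])+s*.0425*d)[0]-[285,230])*5).round() for s in(-1,1)])
E
```

```text
0.013 [303.0879358  438.53268333] [402.72913374 294.02318718]
0.03 [305.55644067 406.70185896] [409.57065961 292.6296537 ]
0.04 [307.04902918 387.45526032] [413.69400362 291.78977997]
0.045 [307.80695519 377.68197202] [415.78395666 291.3640826 ]
0.05 [308.57279771 367.80660223] [417.89311015 290.93447435]
0.1205 [array([193., 280.]), array([423., 151.])]
0.133 [array([194., 251.]), array([427., 122.])]
0.15 [array([194., 209.]), array([432.,  81.])]
0.16 [array([195., 184.]), array([435.,  56.])]
```

The shut tips are resting in the slot, whose floor is at 34 mm, while the reported TCP z is 13 mm. So the real tips are about 21 mm higher than the reported TCP. The hover picture agrees: open tips at about 0.151 m against a TCP z of 0.1205 m. I'll lift, open and recheck.

step_arm(series="0 0 15 0 -1; 0 0 40 0 -1; 0 0 80 0 -1; 0 0 80 0 -1; 0 0 80 0 -1; 0 0 80 0 -1; 0 0 80 0 -1")

```text
time_s: 4.27
position: [0.4976, -0.2527, 0.0922]
orientation: [0.602, 0.373, 0.599, -0.373]
force: [0.4, -0.2, 0.1]
width: 0.0002
```

```bash

python3 - <<'E'
from h import *
st(); im=env.capture("side"); np.save("im5.npy",im);crop("side",im,(365,280),160,120,5,"pics/s5.png")
p=env.observe()["position"]
for k in (0,.01,.02,.03): print(k,(proj("side",p+[0,0,k])[0]-[285,220])*5)
E
```

```text
t 4.2667 pos [ 0.4976 -0.2527  0.0922] jaw 26.33 gauge xy mm [-224.5  186.9] F [ 0.4  -0.15  0.1 ] w 0.0002 j6 0.5
0 [311.98519264 329.62028091]
0.01 [313.64947894 307.67211372]
0.02 [315.35090514 285.23415533]
0.03 [317.09072849 262.2898256 ]
```

View pics/s5.png

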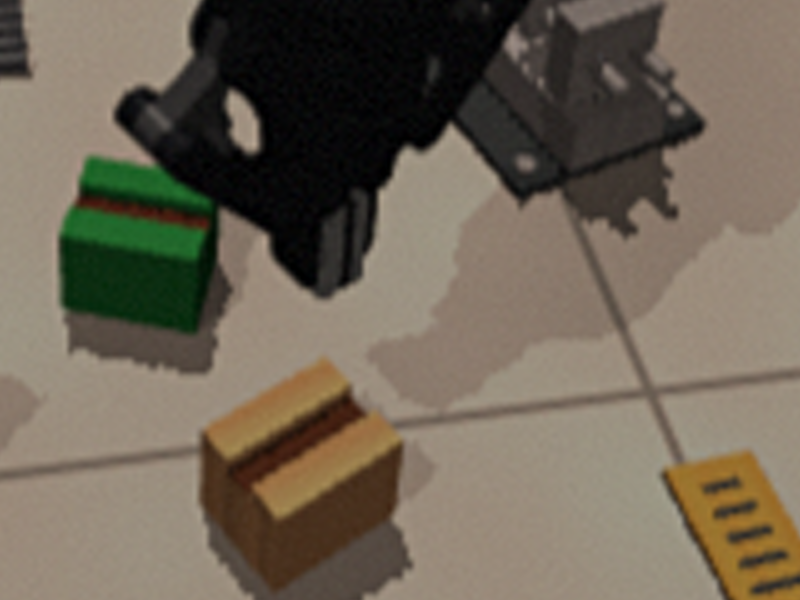

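The block hasn't moved, and the shut tip at crop (325,290) confirms an offset of about 20 mm. I'll open, go deeper (TCP z = -0.012) and grip.

step_arm(series="-1 0.5 0 0.2 1; -1 0.5 0 0.2 1; -1 0.5 0 0.2 1; -1 0.5 0 0.2 1; -1 0.5 0 0.2 1; -1 0.5 -30 0.2 1; -1 0.5 -60 0.2 1; -1 0.5 -90 0.2 1; -1 0.5 -104 0.2 1; -1 0.5 -104 0.2 1; -1 0.5 -104 0.2 1; -1 0.5 -104 0.2 1")

```text
time_s: 5.32
position: [0.4974, -0.2527, -0.011]
orientation: [0.603, 0.372, 0.6, -0.372]
force: [-0.6, -0.6, 1.3]
width: 0.0854
```

```bash

python3 - <<'E'
from h import *
st(); im=env.capture("side"); np.save("im5.npy",im);crop("side",im,(365,280),160,120,5,"pics/s6.png")
E
```

```text
t 5.3167 pos [ 0.4974 -0.2527 -0.011 ] jaw 26.53 gauge xy mm [-224.4  187.1] F [-0.62 -0.61  1.32] w 0.0854 j6 0.49
```

View pics/s6.png

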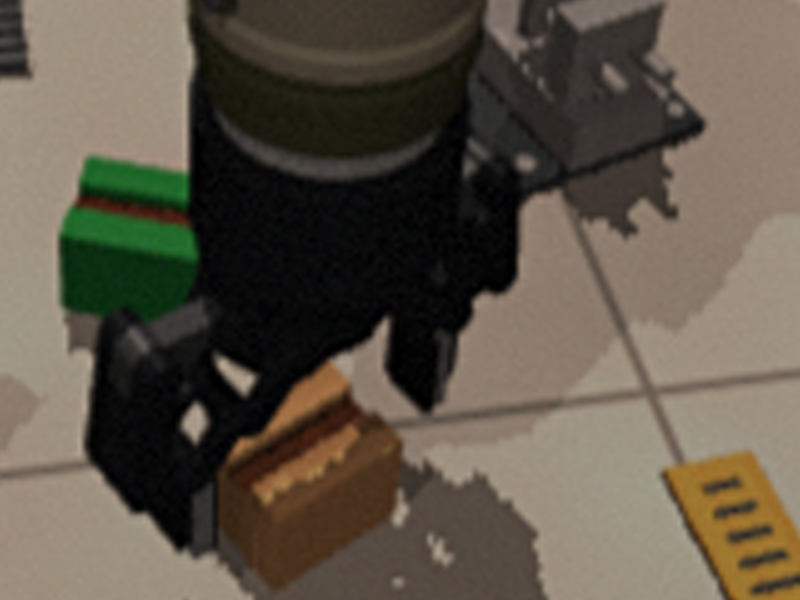

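The jaws now straddle the block's ends properly. I'll close.

step_arm(series="0 0 0 0 -1; 0 0 0 0 -1; 0 0 0 0 -1; 0 0 0 0 -1; 0 0 0 0 -1; 0 0 0 0 -1; 0 0 0 0 -1; 0 0 0 0 -1; 0 0 0 0 -1; 0 0 0 0 -1", force=40)

```text
time_s: 6.2
position: [0.4986, -0.2536, -0.0093]
orientation: [0.604, 0.372, 0.598, -0.372]
force: [-0.1, -0.1, 5.5]
width: 0.0492
```

```bash

python3 - <<'E'
from h import *
st(); im=env.capture("side"); np.save("im5.npy",im);crop("side",im,(365,280),160,120,5,"pics/s7.png")
E
```

```text
t 6.2 pos [ 0.4986 -0.2536 -0.0093] jaw 26.53 gauge xy mm [-225.6  186.2] F [-0.15 -0.12  5.51] w 0.0492 j6 0.49
```

View pics/s7.png

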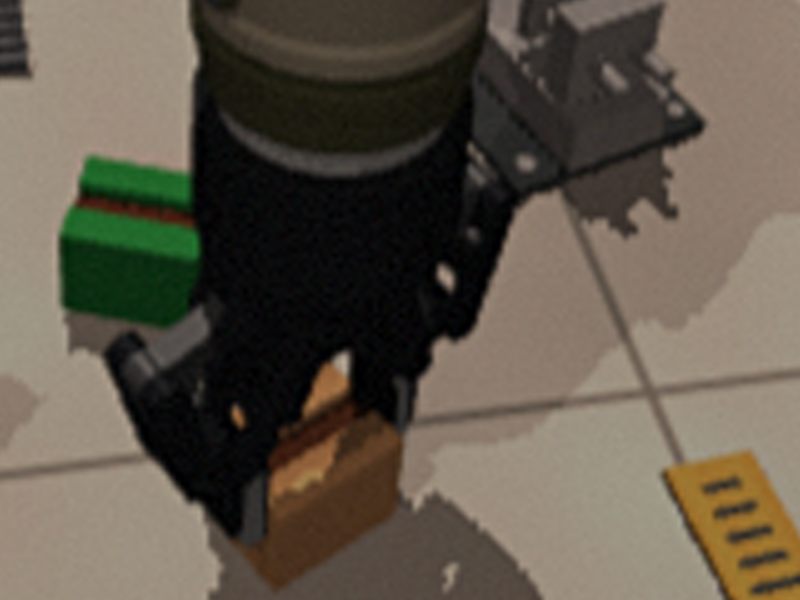

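step_arm(series="0 0 20 0 -1; 0 0 50 0 -1; 0 0 90 0 -1; 25 40 90 -3 -1; 50 80 90 -6 -1; 75 120 90 -10 -1; 100 160 90 -10 -1; 120 195 90 -10 -1; 131.3 211.8 90 -10 -1; 131.3 211.8 90 -10 -1; 131.3 211.8 90 -10 -1; 131.3 211.8 90 -10 -1")

```text
time_s: 7.25
position: [0.6293, -0.0416, 0.0803]
orientation: [0.57, 0.422, 0.564, -0.424]
force: [0.0, 0.1, -1.2]
width: 0.0494
```

```bash

python3 - <<'E'
from h import *
st(); im=env.capture("side"); np.save("im8.npy",im);crop("side",im,(390,200),160,120,5,"pics/s8.png")
im=env.capture("top"); crop("top",im,(320,165),120,90,6,"pics/t8.png")
E
```

```text
t 7.25 pos [ 0.6293 -0.0416  0.0803] jaw 16.58 gauge xy mm [-59.6   0.5] F [ 0.03  0.1  -1.19] w 0.0494 j6 1.09
```

View pics/s8.png

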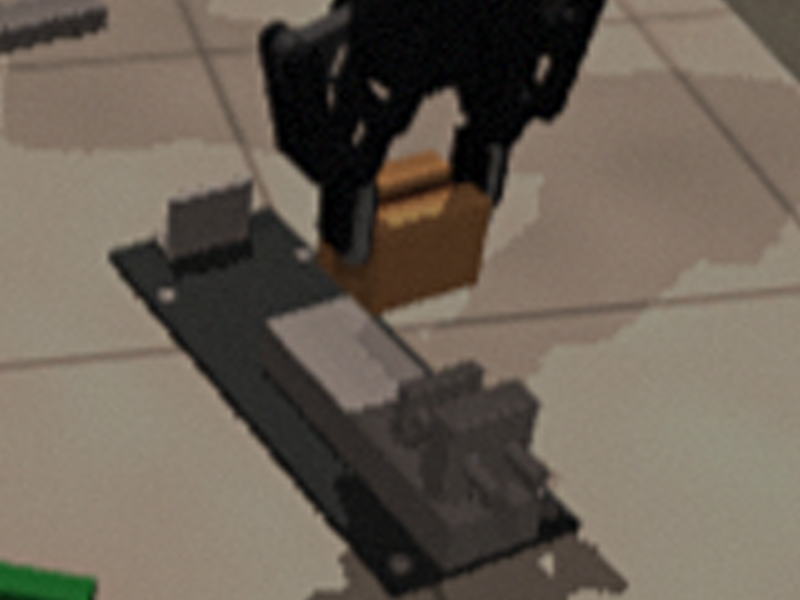

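View pics/t8.png

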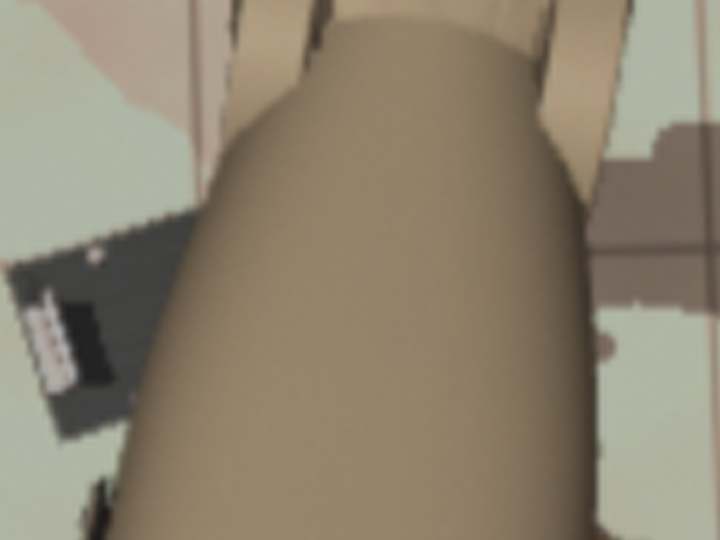

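```bash

cat >> h.py <<'E'
def togauge(X):
    g=np.radians(106.55); d=np.array(X[:2])-[.6128,.0157]; return np.round(1000*np.array([d@[np.cos(g),np.sin(g)],d@[-np.sin(g),np.cos(g)]]),1)
E
python3 - <<'E'
from h import *
for q,z in [((375,312),.0895),((475,280),.0895),((490,200),.1295)]: print(togauge(back("side",(310+q[0]/5,140+q[1]/5),z)))
E
```

```text
[-75.5  22.2]
[-75. -25.]
[-76.7 -23.7]
```

The block is held level and square, back face at about gauge x = -76 and y offset about -1.5. I'll lower it onto the ledge.

step_arm(series="0 0 -25 0 -1; 0 0 -45 0 -1; 0 0 -53 0 -1; 0 0 -57 0 -1; 0 0 -59 0 -1; 0 0 -60 0 -1; 0 0 -60 0 -1; 0 0 -60 0 -1")

```text
time_s: 8.02
position: [0.6299, -0.0431, 0.0217]
orientation: [0.57, 0.423, 0.563, -0.424]
force: [-0.3, 1.0, -0.4]
width: 0.0491
```

```bash

python3 - <<'E'
from h import *
st(); im=env.capture("side"); crop("side",im,(390,210),160,120,5,"pics/s9.png")
E
```

```text
t 8.0167 pos [ 0.6299 -0.0431  0.0217] jaw 16.44 gauge xy mm [-61.2   0.4] F [-0.28  1.02 -0.42] w 0.0491 j6 1.09
```

View pics/s9.png

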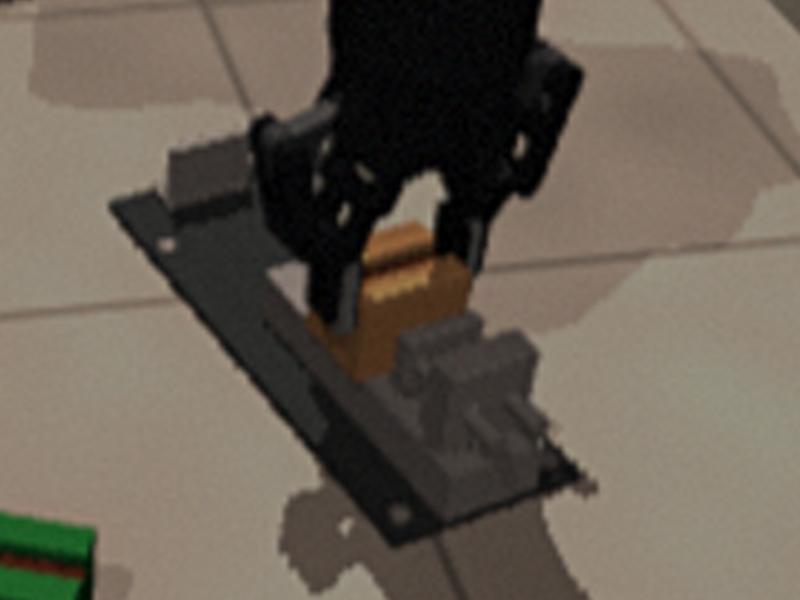

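step_arm(series="0 0 -1 0 -1; 1.1 -3.8 -1 0 -1; 2.3 -7.7 -1 0 -1; 3.4 -11.5 -1 0 -1; 4.3 -14.4 -1 0 -1; 5.1 -17.3 -1 0 -1; 5.1 -17.3 -1 0 -1; 5.1 -17.3 -1 0 -1")

```text
time_s: 8.73
position: [0.6352, -0.0604, 0.0208]
orientation: [0.57, 0.423, 0.563, -0.424]
force: [-0.2, 2.3, 1.7]
width: 0.0494
```

```bash

python3 - <<'E'
from h import *
st(); im=env.capture("side"); crop("side",im,(400,220),120,90,7,"pics/s10.png")
F=env.observe()["force"];print(F@[-.2849,.9586,0])
E
```

```text
t 8.7333 pos [ 0.6352 -0.0604  0.0208] jaw 16.44 gauge xy mm [-79.3   0.2] F [-0.18  2.3   1.72] w 0.0494 j6 1.07
1.7504619303145041
```

View pics/s10.png

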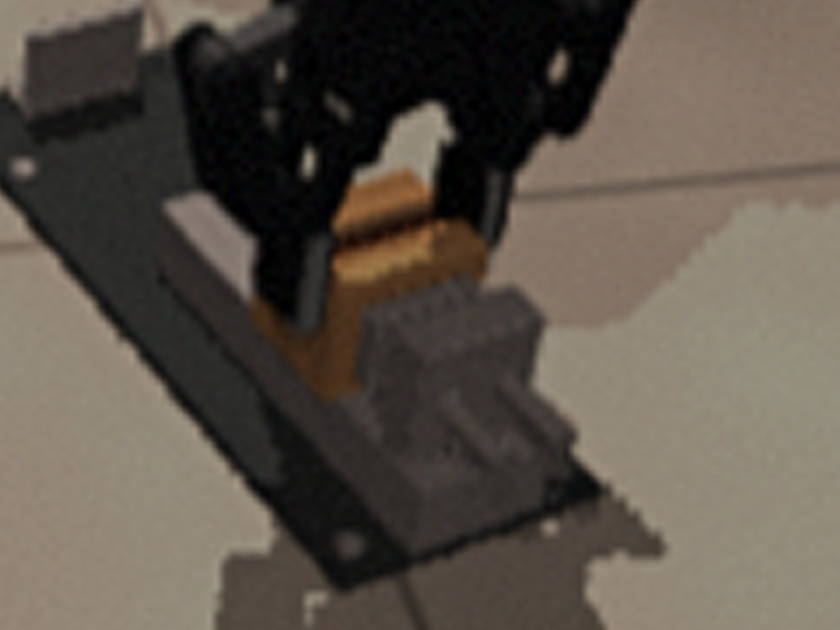

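The bar is starting to yield (about 1.75 N) and the rods now reach further back. I'll keep pressing.

step_arm(series="0.6 -1.9 0 0 -1; 1.1 -3.8 0 0 -1; 1.4 -4.8 0 0 -1; 1.4 -4.8 0 0 -1; 1.4 -4.8 0 0 -1")

```text
time_s: 9.2
position: [0.6358, -0.0627, 0.0208]
orientation: [0.569, 0.423, 0.565, -0.422]
force: [-1.4, 10.2, 4.1]
width: 0.049
```

```bash

python3 - <<'E'
from h import *
st(); im=env.capture("side"); crop("side",im,(400,220),120,90,7,"pics/s11.png")
F=env.observe()["force"];print(F@[-.2849,.9586,0])
E
```

```text
t 9.2 pos [ 0.6358 -0.0627  0.0208] jaw 16.55 gauge xy mm [-81.7   0.2] F [-1.45 10.18  4.12] w 0.049 j6 1.06
10.061992240560771
```

View pics/s11.png

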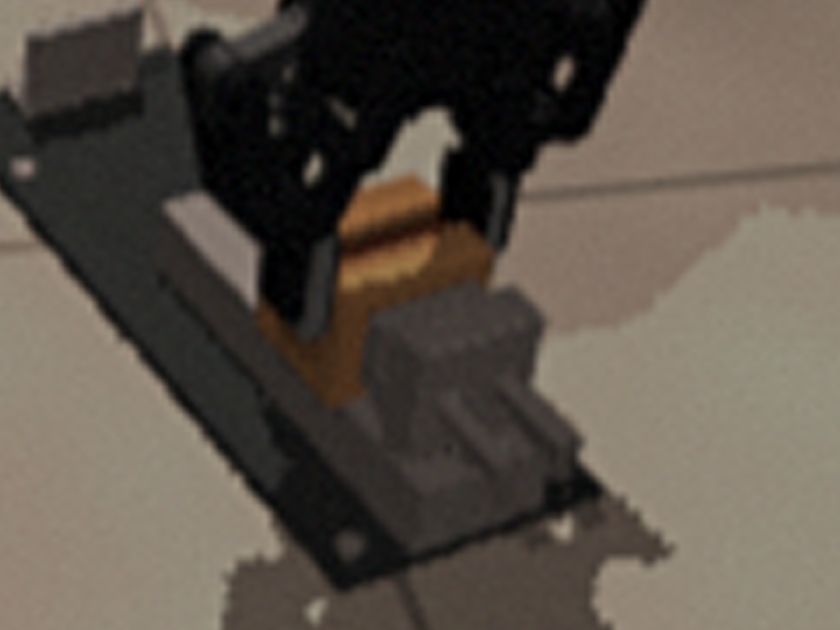

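The force is 10 N and the motion stopped 2.5 mm short of the command, so the bar is on its stop and fully in. With the block centre at gauge x = -80, its offset from the TCP is +1.7 mm. I'll hold briefly, let the bar out and carry on towards the step.

step_arm(series="0.7 -2.4 0 0 -1; 0.7 -2.4 0 0 -1; 0.7 -2.4 0 0 -1; -1.5 5 0.5 0 -1; -3 10 0.5 0 -1; -5.5 18.5 0.5 0 -1; -8 27 0.5 0 -1; -10.5 35.5 0.5 0 -1; -13 44 0.5 0 -1; -15.4 51.8 0.5 0 -1; -15.4 51.8 0.5 0 -1; -15.4 51.8 0 0 -1; -15.4 51.8 0 0 -1")

```text
time_s: 10.33
position: [0.6206, -0.0109, 0.0208]
orientation: [0.569, 0.423, 0.564, -0.422]
force: [-0.4, 0.1, -2.3]
width: 0.0489
```

```bash

python3 - <<'E'
from h import *
st(); im=env.capture("side"); crop("side",im,(390,210),130,100,6,"pics/s12.png")
E
```

```text
t 10.3333 pos [ 0.6206 -0.0109  0.0208] jaw 16.57 gauge xy mm [-27.8   0.1] F [-0.43  0.12 -2.34] w 0.0489 j6 1.14
```

View pics/s12.png

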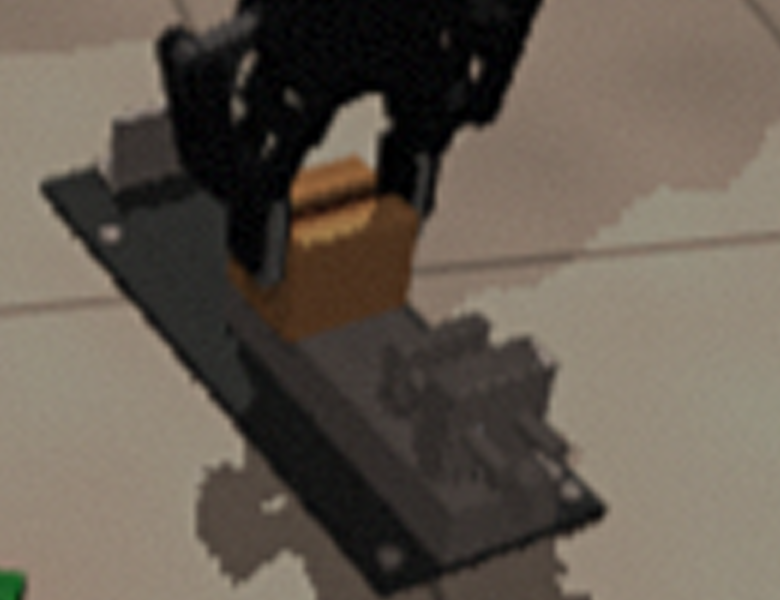

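The bar is out again and the block stands free of it on the ledge. I'll open and lift off.

step_arm(series="0 0 0 0 0.2; 0 0 0 0 0.6; 0 0 0 0 1; 0 0 0 0 1; 0 0 0 0 1; 0 0 0 0 1; 0 0 25 0 1; 0 0 55 0 1; 0 0 65 0 1; 10.8 -36.6 65 0 -1; 10.8 -36.6 65 0 -1; 10.8 -36.6 65 0 -1; 10.8 -36.6 65 0 -1; 10.8 -36.6 65 0 -1; 10.8 -36.6 65 0 -1")

```text
time_s: 11.63
position: [0.6309, -0.047, 0.0853]
orientation: [0.569, 0.423, 0.565, -0.422]
force: [-1.0, 0.6, -0.5]
width: 0.0125
```

```bash

python3 - <<'E'
from h import *
st(); im=env.capture("side"); crop("side",im,(390,210),130,100,6,"pics/s13.png")
E
```

```text
t 11.6333 pos [ 0.6309 -0.047   0.0853] jaw 16.58 gauge xy mm [-65.3   0.6] F [-0.97  0.6  -0.53] w 0.0125 j6 1.08
```

View pics/s13.png

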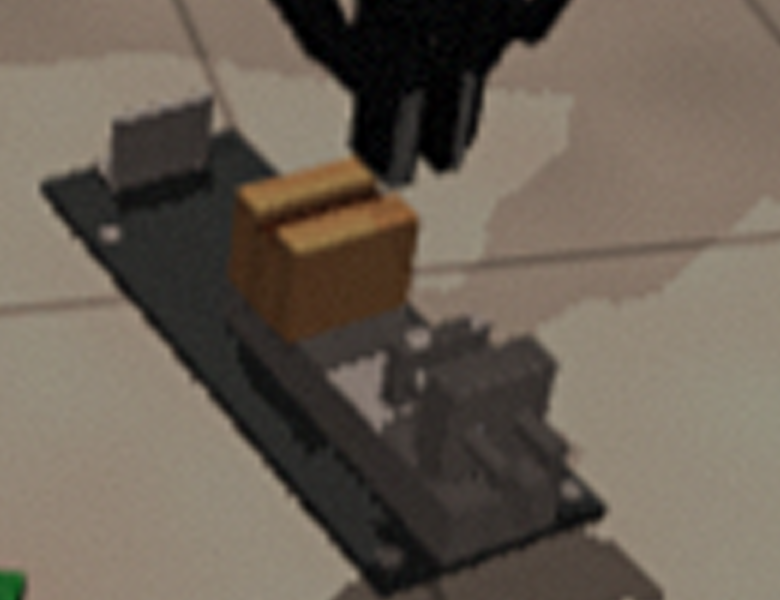

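```bash

python3 - <<'E'
from h import *
for q,z in [((290,342),.03),((407,307),.03),((293,252),.07),((417,215),.07),((238,188),.07),((352,157),.07)]: print(togauge(back("side",(325+q[0]/6,160+q[1]/6),z)))
E
```

```text
[-45.8  23.8]
[-47.1 -24. ]
[-44.8  26.3]
[-45.3 -23.4]
[-5.7 24.4]
[ -6.9 -22. ]
```

The block is square at gauge (-26, 0.5). I'll lower the shut fingers behind it.

step_arm(series="0 0 -30 0 -1; 0 0 -55 0 -1; 0 0 -65 0 -1; 0 0 -70 0 -1; 0 0 -70 0 -1; 0 0 -70 0 -1")

```text
time_s: 12.18
position: [0.6315, -0.0469, 0.0162]
orientation: [0.569, 0.423, 0.565, -0.422]
force: [-0.7, 0.5, -0.6]
width: 0.0001
```

```bash

python3 - <<'E'
from h import *
st(); im=env.capture("side"); crop("side",im,(390,210),130,100,6,"pics/s14.png")
E
```

```text
t 12.1833 pos [ 0.6315 -0.0469  0.0162] jaw 16.61 gauge xy mm [-65.4  -0.1] F [-0.71  0.54 -0.64] w 0.0001 j6 1.08
```

View pics/s14.png

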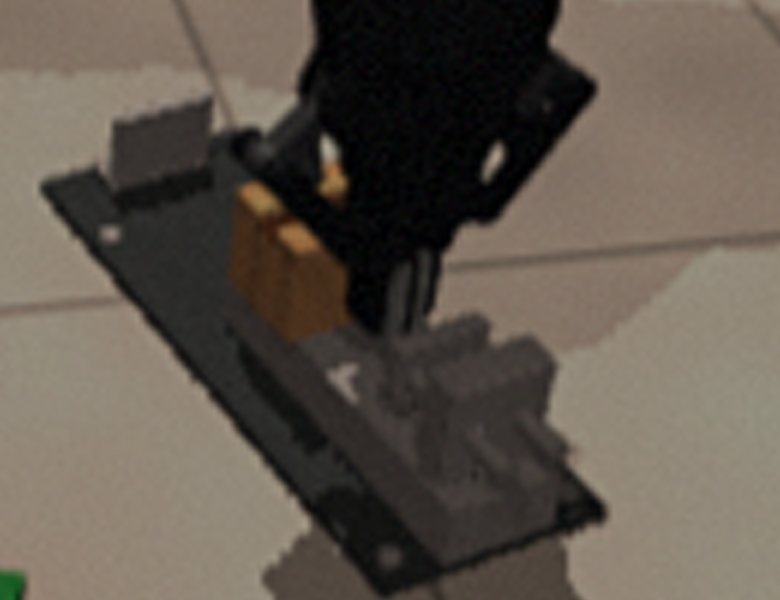

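step_arm(series="-1.1 3.8 0 0 -1; -2.3 7.7 0 0 -1; -2.8 9.6 0 0 -1; -3.4 11.5 0 0 -1; -4 13.4 0 0 -1; -4.6 15.3 0 0 -1; -5.1 17.3 0 0 -1; -5.7 19.2 0 0 -1; -6.3 21.1 0 0 -1; -6.8 23 0 0 -1; -7.4 24.9 0 0 -1; -8 26.8 0 0 -1; -8 26.8 0 0 -1")

```text
time_s: 13.32
position: [0.6238, -0.0198, 0.0166]
orientation: [0.57, 0.423, 0.564, -0.422]
force: [1.2, -0.0, -1.0]
width: -0.0001
```

```bash

python3 - <<'E'
from h import *
st(); im=env.capture("side"); crop("side",im,(390,210),130,100,6,"pics/s15.png")
E
```

```text
t 13.3167 pos [ 0.6238 -0.0198  0.0166] jaw 16.62 gauge xy mm [-37.2  -0.4] F [ 1.17 -0.02 -0.96] w -0.0001 j6 1.12
```

View pics/s15.png

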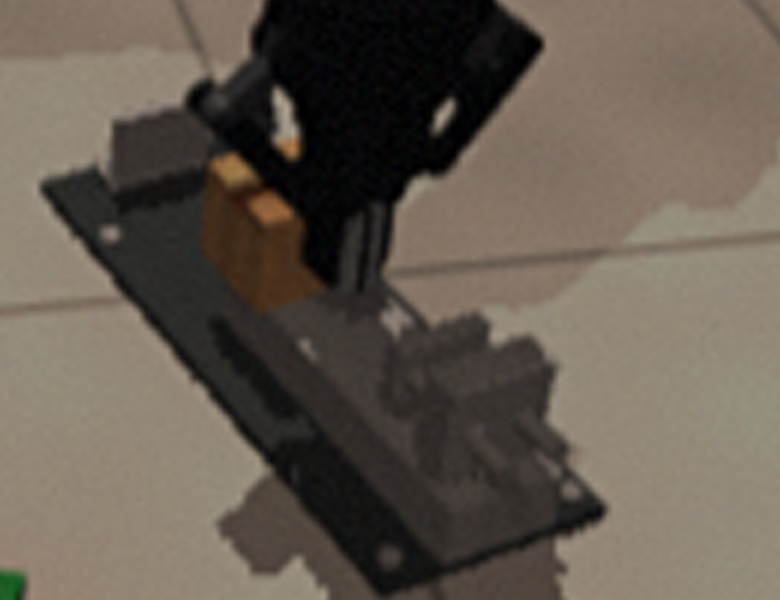

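```bash

python3 - <<'E'
from h import *
for q,z in [((262,312),.03),((325,290),.03),((252,222),.07),((205,160),.07)]: print(togauge(back("side",(325+q[0]/6,160+q[1]/6),z)))
E
```

```text
[-27.6  24.1]
[-26.6  -2.8]
[-24.6  30.1]
[13.7 26.4]
```

The block's centre is at about x = -6.5 and it's still square. I'll keep pushing slowly over the edge.

step_arm(series="-0.6 1.9 0 0 -1; -1 3.4 0 0 -1; -1.4 4.8 0 0 -1; -1.7 5.8 0 0 -1; -2 6.7 0 0 -1; -2.3 7.7 0 0 -1; -2.6 8.6 0 0 -1; -2.8 9.6 0 0 -1; -2.8 9.6 0 0 -1; -2.8 9.6 0 0 -1; -2.8 9.6 0 0 -1")

```text
time_s: 14.28
position: [0.621, -0.0103, 0.0166]
orientation: [0.57, 0.423, 0.564, -0.422]
force: [0.0, -0.0, -0.1]
width: -0.0001
```

```bash

python3 - <<'E'
from h import *
st(); im=env.capture("side"); crop("side",im,(380,200),130,100,6,"pics/s16.png")
E
```

```text
t 14.2833 pos [ 0.621  -0.0103  0.0166] jaw 16.62 gauge xy mm [-27.3  -0.4] F [ 0.04 -0.03 -0.08] w -0.0001 j6 1.14
```

View pics/s16.png

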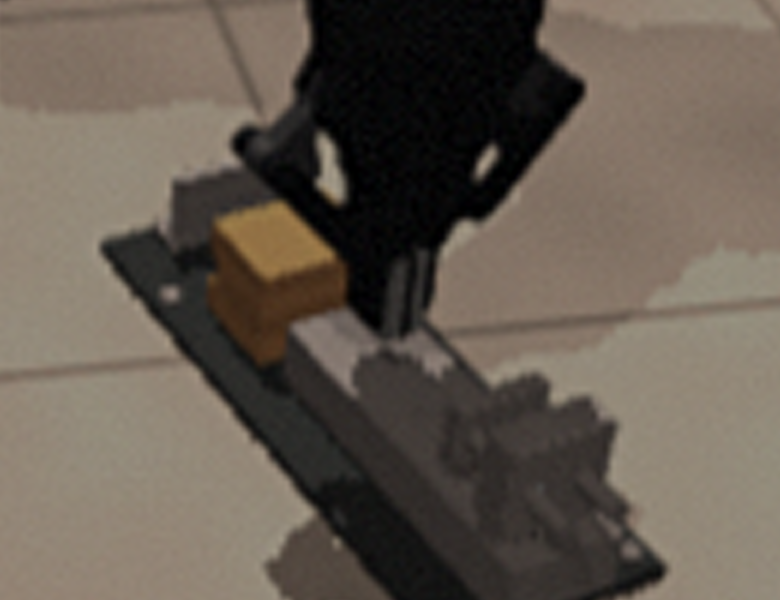

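It tumbled cleanly, and the block now lies on the lower floor with its plain side up. I'll lift away and measure it.

step_arm(series="0 0 35 0 -1; 0 0 70 0 -1; 0 0 85 0 1; 0 0 85 0 1; 0 0 85 0 1; 0 0 85 0 1; 0 0 85 0 1")

```text
time_s: 14.92
position: [0.6198, -0.0102, 0.0999]
orientation: [0.569, 0.423, 0.565, -0.422]
force: [0.1, 0.3, -0.2]
width: 0.0605
```

```bash

python3 - <<'E'
from h import *
st(); im=env.capture("side"); crop("side",im,(360,200),100,75,8,"pics/s17.png")
E
```

```text
t 14.9167 pos [ 0.6198 -0.0102  0.0999] jaw 16.62 gauge xy mm [-26.8   0.7] F [ 0.11  0.26 -0.18] w 0.0605 j6 1.14
```

View pics/s17.png

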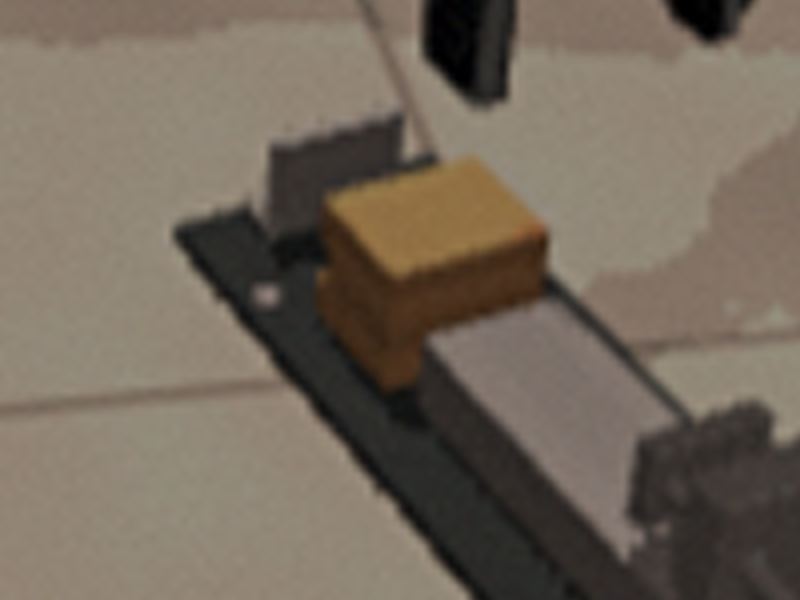

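```bash

python3 - <<'E'
from h import *
for q,z in [((398,280),.046),((547,237),.046),((325,200),.046),((475,157),.046)]: print(togauge(back("side",(310+q[0]/8,163+q[1]/8),z)))
E
```

```text
[ 5.1 28.1]
[  4.6 -18.8]
[45.6 28. ]
[ 45.7 -20.9]
```

The block lies at x = 5–46, y about +4, square. I'll straddle it and grip its ends.

step_arm(series="-8 25 0 0 1; -16 49.3 0 0 1; -16 49.3 0 0 1; -16 49.3 0 0 1; -16 49.3 0 0 1; -16 49.3 -35 0 1; -16 49.3 -65 0 1; -16 49.3 -90 0 1; -16 49.3 -102 0 1; -16 49.3 -102 0 1; -16 49.3 -102 0 1")

```text
time_s: 15.88
position: [0.6033, 0.0383, -0.003]
orientation: [0.568, 0.423, 0.566, -0.423]
force: [0.6, 0.4, 0.3]
width: 0.0852
```

```bash

python3 - <<'E'
from h import *
st(); im=env.capture("side"); crop("side",im,(360,200),100,75,8,"pics/s18.png")
E
```

```text
t 15.8833 pos [ 0.6033  0.0383 -0.003 ] jaw 16.55 gauge xy mm [24.3  2.7] F [0.63 0.42 0.35] w 0.0852 j6 1.21
```

View pics/s18.png

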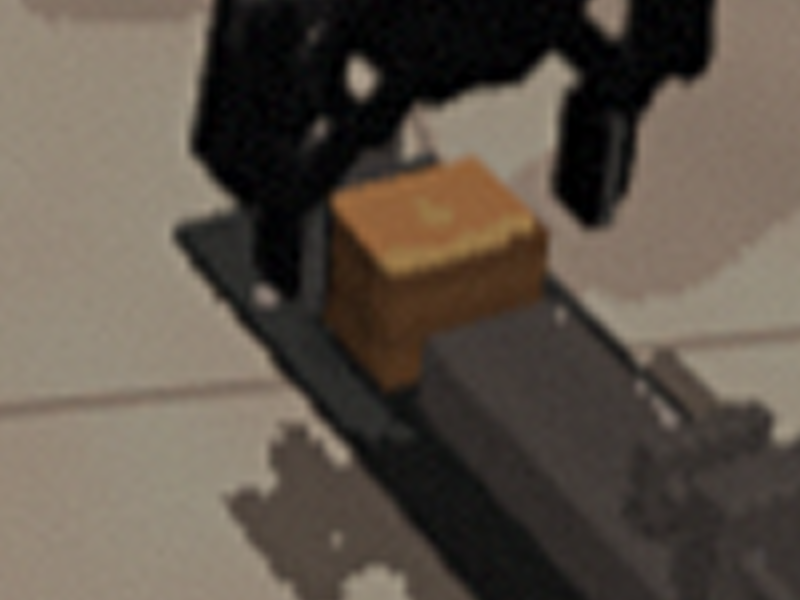

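step_arm(series="0 0 0 0 -1; 0 0 0 0 -1; 0 0 0 0 -1; 0 0 0 0 -1; 0 0 0 0 -1; 0 0 0 0 -1; 0 0 0 0 -1; 0 0 0 0 -1; 0 0 0 0 -1", force=25)

```text
time_s: 16.68
position: [0.6057, 0.0382, -0.0003]
orientation: [0.569, 0.423, 0.564, -0.422]
force: [-0.3, -0.8, 5.5]
width: 0.0494
```

```bash

python3 - <<'E'
from h import *
st()
E
```

```text
t 16.6833 pos [ 6.057e-01  3.820e-02 -3.000e-04] jaw 16.56 gauge xy mm [23.6  0.4] F [-0.26 -0.84  5.46] w 0.0494 j6 1.21
```

step_arm(series="-1.4 4.8 0 0 -1; -2.8 9.6 0 0 -1; -4.3 14.4 0 0 -1; -5.7 19.2 0 0 -1; -7.1 24 0 0 -1; -8.5 28.8 0 0 -1; -9.7 32.6 0 0 -1; -10.5 35.5 0 0 -1; -11.1 37.4 0 0 -1; -11.1 37.4 0 0 -1; -11.1 37.4 0 0 -1")

```text
time_s: 17.6
position: [0.5957, 0.0716, -0.0001]
orientation: [0.571, 0.422, 0.561, -0.425]
force: [1.4, -13.3, 1.4]
width: 0.0495
```

```bash

python3 - <<'E'
from h import *
st(); im=env.capture("side"); crop("side",im,(360,200),100,75,8,"pics/s19.png")
print(env.observe()["force"]@[-.2849,.9586,0])
E
```

```text
t 17.6 pos [ 5.957e-01  7.160e-02 -1.000e-04] jaw 16.42 gauge xy mm [58.5  0.5] F [  1.44 -13.32   1.43] w 0.0495 j6 1.28
-13.63343968132863
```

View pics/s19.png

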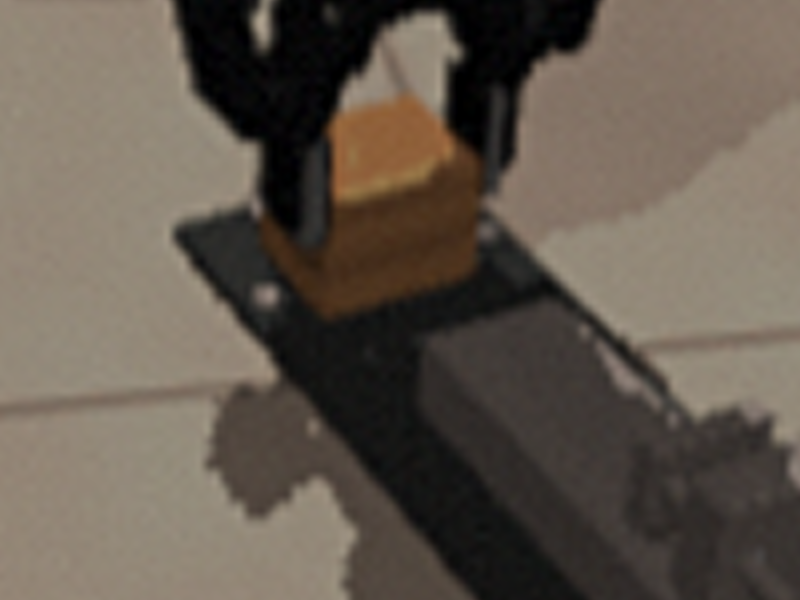

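```bash

python3 - <<'E'
from h import *
for q,z in [((327,320),.006),((475,275),.006),((480,160),.046)]: print(togauge(back("side",(310+q[0]/8,163+q[1]/8),z)))
E
```

```text
[41.4 27.2]
[ 41.6 -22.4]
[ 43.8 -21.4]
```

The 13.6 N contact suggests the block is against the bracket, though the picture puts its front face at 82–83 mm. I'll release, back up and check for a gap.

step_arm(series="-0.3 1 0 0 0.2; 0 0 0 0 0.5; 0 0 0 0 1; 0 0 0 0 1; 0 0 0 0 1; 0 0 0 0 1; 0 0 30 0 1; 0 0 70 0 1; 4 -14 110 0 1; 28 -96 120 0 1; 28 -96 120 0 1; 28 -96 120 0 1; 28 -96 120 0 1")

```text
time_s: 18.73
position: [0.6246, -0.0266, 0.1204]
orientation: [0.571, 0.424, 0.56, -0.425]
force: [0.1, 0.2, -0.9]
width: 0.0856
```

```bash

python3 - <<'E'
from h import *
st(); im=env.capture("side"); np.save("im20.npy",im); crop("side",im,(350,195),80,60,10,"pics/s20.png")
im=env.capture("top"); crop("top",im,(290,170),80,60,10,"pics/t20.png")
E
```

```text
t 18.7333 pos [ 0.6246 -0.0266  0.1204] jaw 16.21 gauge xy mm [-44.    0.7] F [ 0.05  0.18 -0.92] w 0.0856 j6 1.12
```

View pics/s20.png

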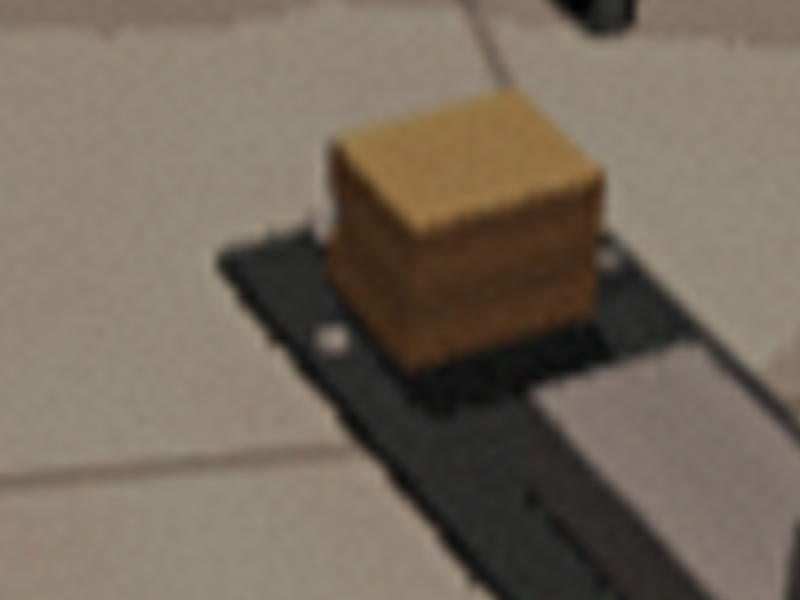

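View pics/t20.png

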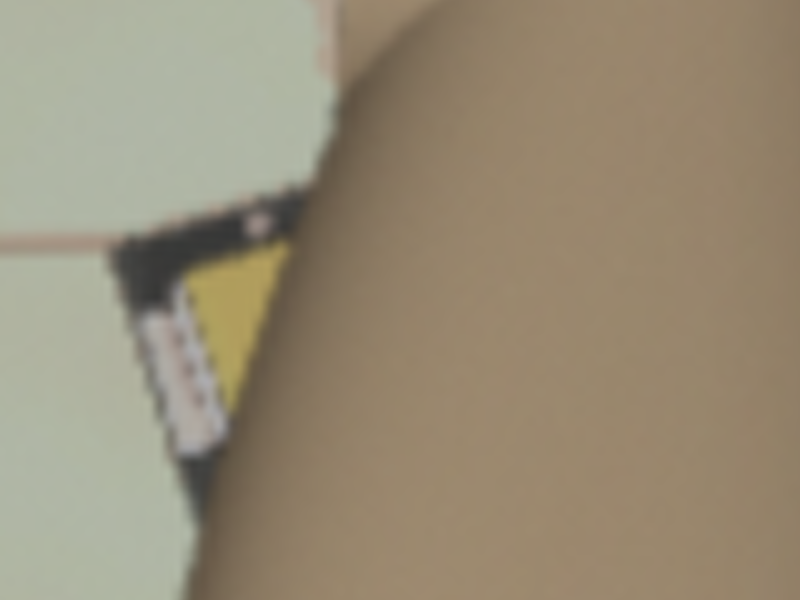

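The top view shows the yellow face meeting the upright strip with no gap (crop (195,330)). I'll move the arm aside for a full check.

step_arm(series="0 -40 30 0 1; 0 -80 60 0 1; 0 -120 60 0 1; 0 -160 60 0 1; 0 -200 60 0 1; 0 -220 60 0 1; 0 -220 60 0 1; 0 -220 60 0 1; 0 -220 60 0 1")

```text
time_s: 19.58
position: [0.6227, -0.242, 0.1785]
orientation: [0.57, 0.422, 0.563, -0.424]
force: [0.0, 0.3, 0.0]
width: 0.0853
```

```bash

python3 - <<'E'
from h import *; from fit import *
st(); im=env.capture("side"); 
g=np.radians(106.55)
def W(L): return np.array(L)/1000@R2(g).T+[.6128,.0157,0]
box=[W([(45,-25,46),(85,-25,46),(85,25,46),(45,25,46),(45,-25,46)])]
crop("side",im,(350,195),80,60,10,"pics/s21.png",box)
im=env.capture("top"); np.save("t21.npy",im); crop("top",im,(300,170),100,75,8,"pics/t21.png")
for q,z in [((418,235),.046),((603,172),.046),((333,145),.046),((513,90),.046)]: print(togauge(back("side",(310+q[0]/10,165+q[1]/10),z)))
E
```

```text
t 19.5833 pos [ 0.6227 -0.242   0.1785] jaw 16.47 gauge xy mm [-249.9   63.9] F [0.02 0.3  0.  ] w 0.0853 j6 0.79
[42.8 26.5]
[ 46.2 -23.7]
[81.9 27. ]
[ 84.  -22.2]
```

View pics/s21.png

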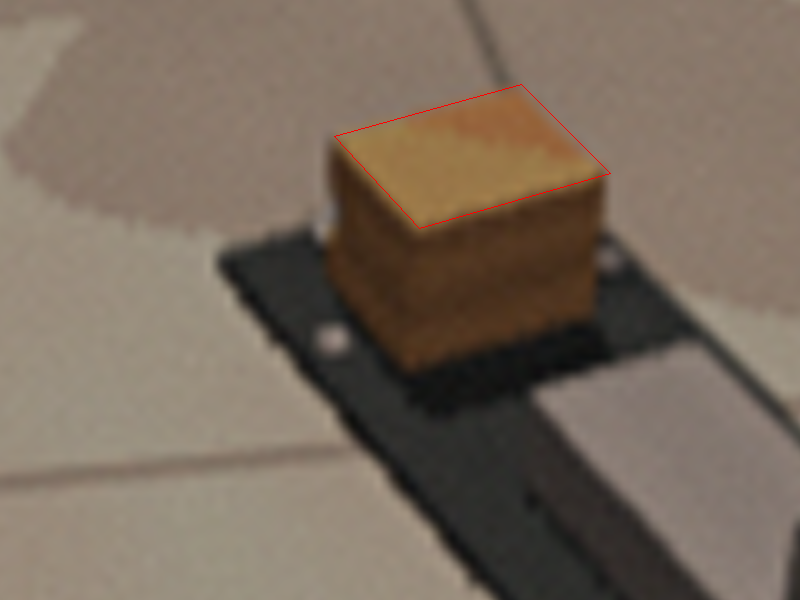

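View pics/t21.png

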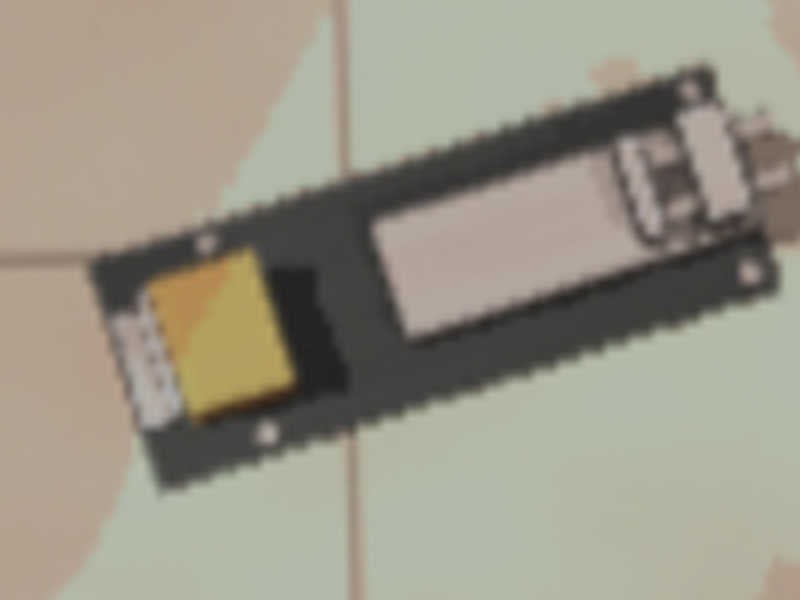

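Both views show the block seated, centred within about 2 mm, and the touch bar is out. The edge angles scatter by 2–4°, which is close to the tolerance. I'll press its back squarely once with the shut fingers to make sure it's flush.

step_arm(series="-3 40 -20 0.1 -1; -5 80 -30 0.1 -1; -8 120 -40 0.1 -1; -10 160 -50 0.1 -1; -12 200 -60 0.1 -1; -14 240 -70 0.1 -1; -15.6 276.9 -78 0.1 -1; -15.6 276.9 -78 0.1 -1; -15.6 276.9 -78 0.1 -1; -15.6 276.9 -78 0.1 -1; -15.6 276.9 -110 0.1 -1; -15.6 276.9 -145 0.1 -1; -15.6 276.9 -175 0.1 -1; -15.6 276.9 -187 0.1 -1; -15.6 276.9 -187 0.1 -1; -15.6 276.9 -187 0.1 -1")

```text
time_s: 21.02
position: [0.6073, 0.0342, -0.008]
orientation: [0.57, 0.422, 0.563, -0.424]
force: [0.0, 1.0, 0.7]
width: 0.0004
```

```bash

python3 - <<'E'
from h import *
st(); im=env.capture("side"); crop("side",im,(350,195),80,60,10,"pics/s22.png")
E
```

```text
t 21.0167 pos [ 0.6073  0.0342 -0.008 ] jaw 16.55 gauge xy mm [19.3 -0. ] F [0.02 1.03 0.67] w 0.0004 j6 1.21
```

View pics/s22.png

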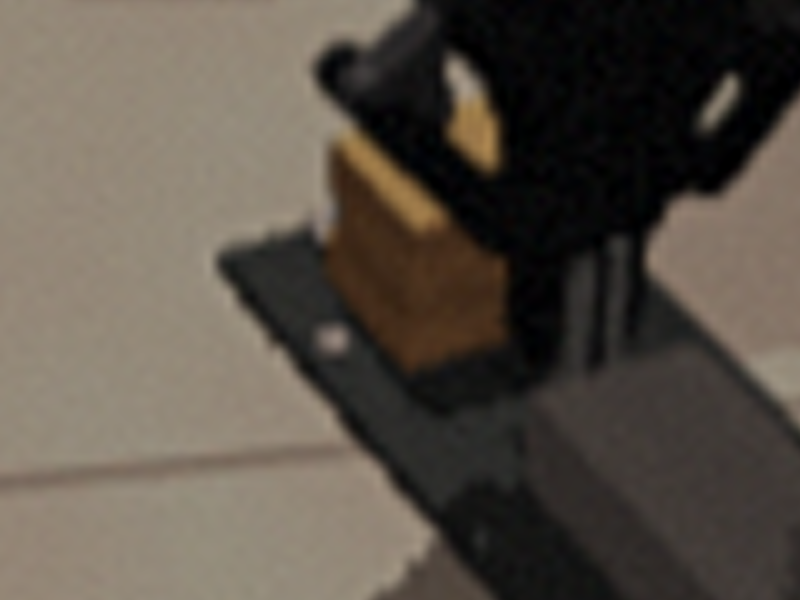

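step_arm(series="-1.1 3.8 0 0 -1; -2.3 7.7 0 0 -1; -2.8 9.6 0 0 -1; -3.4 11.5 0 0 -1; -4 13.4 0 0 -1; -4.3 14.4 0 0 -1; -4.6 15.3 0 0 -1; -4.8 16.3 0 0 -1; -4.8 16.3 0 0 -1; -4.8 16.3 0 0 -1")

```text
time_s: 21.9
position: [0.6038, 0.05, -0.0067]
orientation: [0.571, 0.422, 0.562, -0.424]
force: [-0.2, -4.1, 2.3]
width: 0.0005
```

```bash

python3 - <<'E'
from h import *
st(); print(env.observe()["force"]@[-.2849,.9586,0])
E
```

```text
t 21.9 pos [ 0.6038  0.05   -0.0067] jaw 16.54 gauge xy mm [35.4 -1.2] F [-0.19 -4.06  2.27] w 0.0005 j6 1.24
-3.8384058062495026
```

step_arm(series="-0.3 1 0 0 -1; -0.6 2.4 0 0 -1; -0.6 2.4 0 0 -1; -0.6 2.4 0 0 -1; -0.6 2.4 0 0 -1")

```text
time_s: 22.32
position: [0.6039, 0.0499, -0.0065]
orientation: [0.572, 0.421, 0.561, -0.425]
force: [0.7, -9.0, 1.0]
width: 0.0004
```

```bash

python3 - <<'E'
from h import *
st(); print(env.observe()["force"]@[-.2849,.9586,0])
E
```

```text
t 22.3167 pos [ 0.6039  0.0499 -0.0065] jaw 16.43 gauge xy mm [35.4 -1.2] F [ 0.75 -9.03  0.97] w 0.0004 j6 1.24
-8.865019545259559
```

It's a solid stop: 9 N with no movement, so the block is seated. I'll back straight off, lift and clear.

step_arm(series="1.1 -3.8 0 0 -1; 2.8 -9.6 0 0 -1; 4.3 -14.4 0 0 -1; 4.3 -14.4 0 0 -1; 4.3 -14.4 35 0 -1; 4.3 -14.4 75 0 -1; 4.3 -14.4 115 0 -1; 5 -50 150 0 -1; 10 -90 180 0 -1; 15 -130 185 0 -1; 20 -170 185 0 -1; 20 -210 185 0 -1; 20 -250 185 0 -1; 20 -290 185 0 -1; 20 -290 185 0 -1; 20 -290 185 0 -1")

```text
time_s: 23.65
position: [0.6234, -0.2431, 0.1777]
orientation: [0.571, 0.423, 0.56, -0.427]
force: [0.5, 0.4, 0.2]
width: -0.0002
```

```bash

python3 - <<'E'
from h import *; from fit import *
st(); im=env.capture("side"); 
g=np.radians(106.55)
def W(L): return np.array(L)/1000@R2(g).T+[.6128,.0157,0]
box=[W([(45,-25,46),(85,-25,46),(85,25,46),(45,25,46),(45,-25,46)])]
crop("side",im,(350,195),80,60,10,"pics/s23.png",box)
t=env.capture("top"); crop("top",t,(300,170),80,60,10,"pics/t23.png")
for n,i in(("side",im),("top",t)):
    hsv=cv2.cvtColor(i,cv2.COLOR_RGB2HSV); m=((hsv[...,0]>8)&(hsv[...,0]<32)&(hsv[...,1]>(110 if n=="top" else 110))).astype(np.uint8)
    x0,y0=(265,135) if n=="top" else (325,165)
    k=np.zeros_like(m);k[y0:y0+60,x0:x0+60]=m[y0:y0+60,x0:x0+60]
    c=max(cv2.findContours(k,cv2.RETR_EXTERNAL,cv2.CHAIN_APPROX_NONE)[0],key=cv2.contourArea); print(n,cv2.minAreaRect(c))
im0=np.load("im0.npz")["top"]
for nm,(x,y) in dict(comb=(299,235),reed=(406,157),cover=(194,199)).items():
    print(nm,np.abs(t[y-18:y+18,x-22:x+22].astype(int)-im0[y-18:y+18,x-22:x+22]).mean())
E
```

```text
t 23.65 pos [ 0.6234 -0.2431  0.1777] jaw 16.16 gauge xy mm [-251.1   63.6] F [0.48 0.42 0.22] w -0.0002 j6 0.8
side ((356.71624755859375, 187.7027130126953), (24.262086868286133, 28.74689483642578), 72.89727020263672)
top ((277.7500305175781, 174.25001525878906), (18.657434463500977, 13.28156566619873), 71.56504821777344)
comb 15.595328282828282
reed 56.99284511784512
cover 10.240530303030303
```

View pics/s23.png

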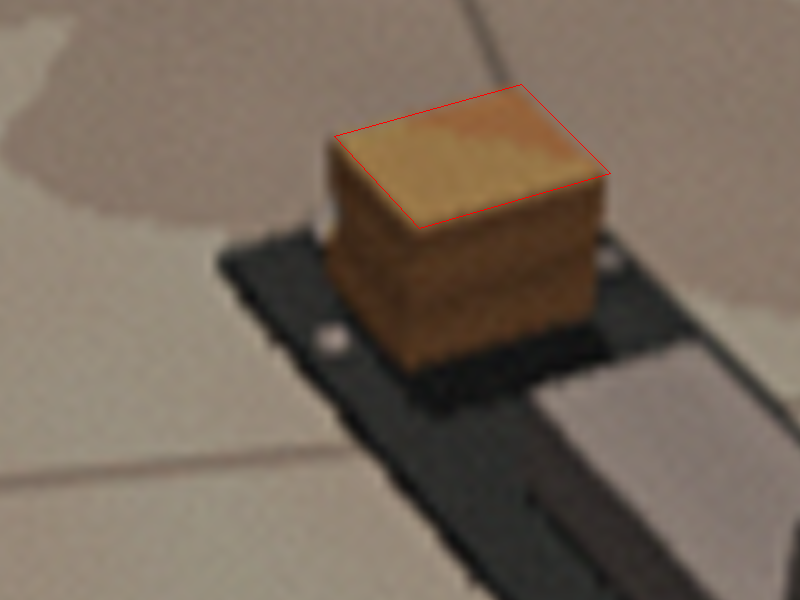

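View pics/t23.png

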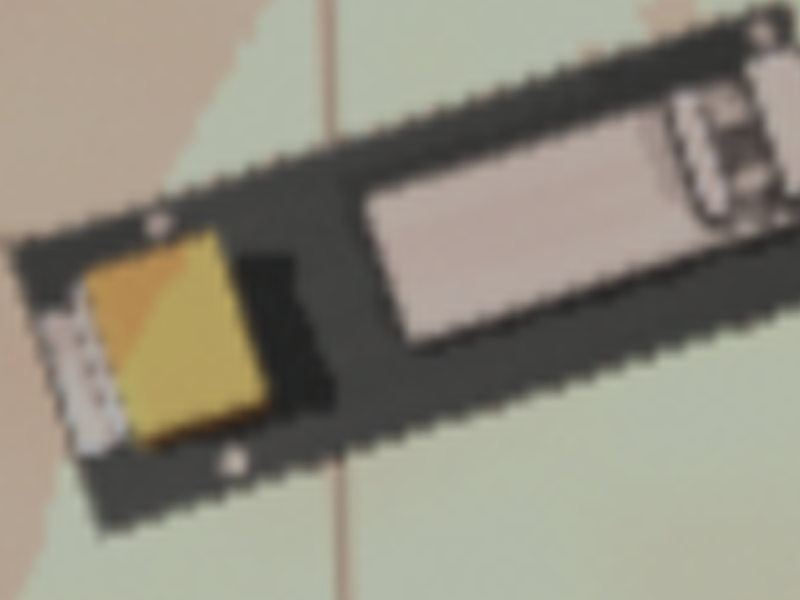

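The block is flush with the upright's full width (top crop, upright (78,280)–(128,435)) and didn't move under the second push. The touch bar is out. Handing in.

```bash
python3 -c "
from plant import env
print(env.hand_in())"
```

```text
the job is handed in; nothing more can be done
None
```

The job is handed in at about 23.7 s of the 59 s. The block lies on the lower floor, flush against the middle of the bracket. No verdict came back.

**What I did:**
- **Grip:** I picked the smaller tan block. The first grip closed on top of it, because the real fingertips sit about 21 mm above the reported TCP. I corrected the height and gripped it by its ends.
- **Touch bar:** With the block slot up on the ledge, I pressed it squarely against the bar. The push met a solid stop at about 10 N, so the bar was fully in, and then I let it come out again.
- **Tumble:** I pushed the block over the step with shut fingers, and it landed plain side up.
- **Bracket:** I gripped it again, slid it to the bracket until it stopped at about 13.6 N, and let go. A second push on its back, at about 9 N, did not move it.

**Last checks:**
- **Seating:** The top view shows the block against the upright with no visible gap, centred within about 2 mm. The touch bar is out.
- **Disagreement:** Side-view corner measurements put the front face at 82–84 mm instead of 85, and edge angles scattered by 2–4°. I put this down to camera error of about a pixel, because the block stopped hard twice.
- **Not seen directly:** The slotted face is hidden against the bracket, so I am relying on how the block tumbled.
- **Bystanders:** The comb and cover plate changed little in a picture comparison. The reed plate could not be checked because its patch changed a lot, probably because the arm was over it, but the arm never went near it at bench height.

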